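Clip the slide basket into the drip stand's snap hook

ROBOT

A 6-joint arm with a two-finger parallel gripper is mounted at the origin on the work surface. World frame = base frame: x ahead of the robot, y to its left, z up, the work surface at z = 0. Lengths are in m, angles in degrees, forces in N, time in s.
With the tool pointing down it reaches from about 0.4 to 0.825 m from the base axis. Payload 7 kg.
Tool frame: the origin (TCP) lies at the very end of the fingers, on their centre line; the grasp point (between the pads) lies 19 mm behind it; z points along the fingers, y is the line along which they close (so a half turn about z gives the same grasp; the last joint's range is limited). The gripper opens to 88 mm and grips with 3 to 60 N. Pads are 19 mm wide; open, the fingers measure 130 mm over their backs; the gripper's body (78 mm by 193 mm) begins 47 mm behind the grasp point.
Start: joints at [-59.639, 20.546, 0.682, 0, -70.136, -16.507], TCP at [0.162, -0.655, 0.192] pointing down, gripper open.
Joint ranges: [-176.03, 176.03], [-82.01, 121.73], [-58.28, 71.71], [-173.87, 95.51], [-174.79, -0.11], [-173.66, 173.66]. Speed limits (degrees/s): [136.94, 136.94, 172.46, 180, 180, 180].

INTERFACE

Orientations are given as [roll, pitch, yaw] about the fixed x, y, z axes, in that order (R = Rz(yaw) Ry(pitch) Rx(roll)).
In Python, from plant import get_state, capture, close_job, regions_of gives the robot as it stands.
- The arm moves only by the tool jog_arm, never from a script. Its argument "moves" is a list of rows, each a list of 3 entries, a list of its own where there are three numbers: the shift along the tool's x, y, z in cm, then the turn about the tool's z in degrees, then the finger opening in cm, from 0 to 8.76. A call has 1 to 12 rows; each row shifts and turns the commanded pose from where the row before left it, along the tool's axes as they then stand; what a row does not reach is not made up. A row lasts 1/8 s, in which the tool goes at most 62.5 mm and 10.7 degrees, less where a joint would pass 70% of its speed; a pose out of reach is approached as far as the arm can. A call is refused whole if a number of a shift passes 6.25 or a number of a turn 10.7, either way. A call with a gripper value outside its range is refused whole. The fingers move at their own pace and stop on an object; "newtons" is the grip in N (left out, the last holds). Time passes only in rows, so rows that do not move let the fingers close. It gives the time, the measured TCP pose, the force, the opening and the grip force at its end, in the units of the state.
- get_state(): the state, without advancing time (a new reading comes with each control period).
- capture(name): name is "scene" or "top"; returns a dict with "pixels" (420x560x3 uint8, blue, green, red), "mtx" (3x3 intrinsics, pixels), "k1" (the pictures are not rectified: a ray, as slopes to the right and down, at radius r is drawn at 1 + k1 r^2 times it, then the intrinsics apply), "world_from_camera" (4x4, takes a point from camera to world coordinates). Camera axes: x right, y down, z forward; pixel columns grow to the right and rows downward; lengths in m; the calibration is good to about 2 mm. A picture is of the moment at which its call begins. There is no depth.
- close_job(): hands the job in; it is judged then, once.
Trained networks look in a picture, given as the dict that the camera call returned (one of the last four; its "shot" number tells which), for a name from the list of things; names that differ only in an ending like _2 or _b are one class to them, and where a whole thing is asked for, a point or a joint stands for the part that bears it (a point fixed in the world has none). Each returns a list of dicts, best first, with "confidence" (0 to 1); they miss things now and then, are a little off and sometimes report something else, mostly with a low value. They report only what shows in the picture. A call takes as long as a camera call. They do not tell look-alikes from the thing itself.
- regions_of(picture, thing): "pixels" (420x560 bool, what is visible of it) and "pixel" ([column, row] in pixels, amid what is visible of it).
The state is a dict: "time_s": time; "joints": joint angles; "qd": joint speeds; "joint_torque": joint torques, N m; "tcp_pos": TCP position; "eef_rot": TCP orientation; "contact_force": force on the tool from outside, world axes, zero at the start; "moment": the same for the moment, N m; "gripper_width": finger opening in m; "gripper_force": force on a finger pad.
Only numpy, scipy, OpenCV 4.12 (cv2) and the standard library are available. Lean on these libraries where they do the work, as an engineer would, in place of code of your own. Each camera call takes 0.05 s, during which the arm holds its last target. There are 200 camera calls.

TASK

Hang the slide basket on the drip stand's snap hook: with the basket's own ring press the sprung gate in, pass the ring's top bar into the hook and let the gate snap shut over it. Then tug the basket upwards with about 8 N against the closed gate to prove that it has caught, lower it until it rests in the bottom of the hook and let go. Be gentle with the hook throughout (never press or pull on it with more than about 20 N), and leave the two small bottles next to it undisturbed.

Things in the scene. Friction and masses are not known exactly. Their poses are not given: they have to be found in the camera images.
- basket: Slide basket: steel wire basket (40 mm in x, 60 in y, 40 tall; glass slides in it end 48 mm up) with a tall closed rectangular steel ring fixed upright on top in its y-z plane. Origin: centre of underside, z up. 0.20 to 0.33 kg. Grip it from above across the ring's two legs, so that the fingers pass either side of the hook. A half turn about z is the same.
- ring_bar (a point): Centre of the ring's top bar: round, 6 mm thick, along the basket's y, 123 mm above the basket's underside. Axes as the basket's. The ring's opening under it is 46 mm wide and reaches down to the slides' tops, 75 mm below this point.
- ring_legs (a point): Point midway between the ring's two upright legs, 20 mm below the bar's centre. The legs are flat bars at y = +-25.5 mm (10 mm in x, 5 mm in y, 56 mm over their outer faces) from 79 to 5 mm below the bar's centre.
- stand: Drip stand, fixed: low grey tray base (x -57 to +98 mm, y +-55 mm, 16 mm high), 14 mm upright rod at x = +78 mm, 217 mm tall, and on a clamp on the rod a steel snap hook in the x-z plane (y = 0), mouth up. Origin: on the bench straight under the lowest point of the hook's bowl; x points from the hook's nose to the rod, z up.
- bowl (a point): NOMINAL bottom (inner surface) of the hook's bowl, 175 mm over the bench, axes as the stand's. The clamp is set by hand, so the whole hook sits up to 8 mm higher or lower than this and the nose and gate points; the amount is not measured: see or feel it. Hook bar 7 mm thick, underside 7 mm below bowl. Back of the hook: inner face at x = +20 mm. Clamp and arm end 32 mm above bowl.
- nose (a point): NOMINAL top of the hook's nose (same +-8 mm in height), 34.5 mm above the bowl: round tip of an upright 7 mm bar whose inner face is at stand x = -10 mm, outer face -17 mm. The ring comes in from the stand's -x side, its bar passing above the nose and its lower part under the hook.
- gate_hinge (a point): NOMINAL hinge of the gate (same +-8 mm), at stand x = +22.5 mm, 30 mm above the bowl. Gate: 6 mm round bar, level when shut, from here to its tip by the nose at x = -9 mm. A bar pressed straight down at stand x = -7 to 0 mm (best -4) slips past the tip 5 to 13 mm above the bowl; further in it jams on the gate.
- gate (a joint): The sprung gate's angle: 0 shut, grows as it is pressed down into the hook (rad, at most 1.2). Pressing it in at the tip takes from 3 N at first to some 8 N; it springs back when the bar has passed. It does not open upwards.
- dropper: small amber dropper bottle, 28 mm across, 65 mm tall; a bystander. Origin: centre of its underside.
- reagent: small amber jar, 36 mm across, 75 mm tall; a bystander. Origin: centre of its underside.
Not all that is in view belongs to the job. Leave any black or turquoise look-alike of the basket alone.

How it is judged:
By the outcome, as a careful person would: the job done as asked, in the order asked, and still so for the second after the job is handed in, with the robot touching nothing.
It also fails if it takes over 61 s, if anything falls off the work surface, if the arm or the gripper's body presses on something with over 40 N, if the wrist force passes 120 N, or if a joint passes its speed limit or range.

## Working session

There is one attempt and no reset: what is moved stays moved. The work goes in short steps, Python scripts to look and compute and a tool call to move; the robot and the scene stay as the last step left them, time stands still between calls to the robot, and variables do not carry over. Pictures are saved under pics/ and viewed, at most 10 in all, crops included, and the job is handed in when it is done.

Besides the shell and the picture viewer there is one more tool, called after "Request:" as a command line: name --argument value ..., lists and objects as JSON in quotes. jog_arm: Moves the arm, as the interface text tells. Its arguments: {"type":"object","properties":{"moves":{"type":"array"},"newtons":{"type":"number"}},"required":["moves"]}

```bash
ls; mkdir -p pics; cat > h.py <<'E'
import numpy as np, cv2
from plant import *
def ray(p,uv):
    K=p["mtx"];T=np.array(p["world_from_camera"]);d=np.array([p["k1"],0,0,0,0],float)
    q=cv2.undistortPoints(np.array([[uv]],float),np.array(K,float),d)[0,0]
    # k1 model: same as OpenCV
    v=T[:3,:3]@np.array([q[0],q[1],1]);return T[:3,3],v/np.linalg.norm(v)
def atz(p,uv,z):
    o,v=ray(p,uv);return o+v*(z-o[2])/v[2]
def proj(p,X):
    T=np.linalg.inv(np.array(p["world_from_camera"]))
    r=cv2.projectPoints(np.array(X,float).reshape(-1,1,3),cv2.Rodrigues(T[:3,:3])[0],T[:3,3],np.array(p["mtx"],float),np.array([p["k1"],0,0,0,0],float))[0]
    return r[:,0]
def tri(a,ua,b,ub):
    o1,v1=ray(a,ua);o2,v2=ray(b,ub)
    t=np.linalg.lstsq(np.c_[v1,-v2],o2-o1,rcond=None)[0]
    A=o1+t[0]*v1;B=o2+t[1]*v2;return (A+B)/2,np.linalg.norm(A-B)
E
python3 - <<'E'
from h import *
s=get_state();print(s)
P={n:capture(n) for n in("scene","top")}
for n,p in P.items():
    cv2.imwrite(f"pics/{n}0.png",p["pixels"]);print(n,np.round(p["world_from_camera"],3).tolist(),p["k1"],p["mtx"])
    for t in("basket","ring_bar","stand","bowl","nose","dropper","reagent","gate"):
        try:
            for r in regions_of(p,t)[:4]:
                ys,xs=np.nonzero(r["pixels"]);print(n,t,r["confidence"],r["pixel"],xs.min(),xs.max(),ys.min(),ys.max(),len(xs))
        except Exception as e: print(n,t,e)
E
```

```text
pics
{'time_s': 0.0, 'joints': array([-5.96387118e+01,  2.05924280e+01,  6.34915716e-01, -1.94145182e-02,
       -7.01359492e+01, -1.65061502e+01]), 'qd': array([-0.01352069,  0.01604377,  0.07047229, -0.02636085, -0.0838056 ,
       -0.04622688]), 'joint_torque': array([ 5.82205957e-04, -5.82716095e+01,  2.93052542e+01,  6.99717119e+00,
        6.86562998e-03, -1.21841044e-04]), 'tcp_pos': array([ 0.16147138, -0.65485095,  0.19122242]), 'eef_rot': array([ 1.79905204e+02, -9.05785249e-03, -1.66151466e+02]), 'contact_force': array([-0.62706027,  0.51557347,  0.68076697]), 'moment': array([ 0.04956026, -0.01123998,  0.00634052]), 'gripper_force': 0.0, 'gripper_width': 0.08763016856712208}
scene [[0.105, 0.632, -0.768, 1.234], [0.994, -0.064, 0.084, -0.125], [0.004, -0.773, -0.635, 0.712], [0.0, 0.0, 0.0, 1.0]] -0.010987217000716887 [[424.24506431   0.         276.3116452 ]
 [  0.         424.24506431 210.56238603]
 [  0.           0.           1.        ]]
scene basket 0.97 [118.0, 270.8] 94 135 237 291 839
scene basket 0.9 [169.5, 269.5] 153 190 235 287 1175
scene basket 0.8 [185.1, 2
[... 850 characters left out ...]
8518]
 [  0.         515.51605392 203.31453545]
 [  0.           0.           1.        ]]
top basket 0.85 [381.8, 200.3] 362 401 186 213 696
top basket 0.82 [389.4, 153.4] 372 411 136 168 777
top basket 0.67 [431.1, 201.3] 415 458 189 216 674
top basket 0.65 [369.7, 242.3] 354 386 229 262 663
top ring_bar 0.86 [369.5, 245.4] 354 386 229 262 671
top ring_bar 0.76 [390.4, 152.0] 373 410 136 167 723
top ring_bar 0.68 [430.9, 202.9] 414 458 188 216 756
top stand 0.83 [123.3, 203.6] 86 161 165 246 4020
top bowl 0.72 [126.1, 203.1] 85 161 164 246 4075
top dropper 0.5 [250.6, 243.9] 243 255 236 248 137
top reagent 0.68 [248.6, 148.3] 245 261 138 157 260
top gate 0.62 [94.7, 214.7] 93 96 208 218 23
```

View pics/scene0.png

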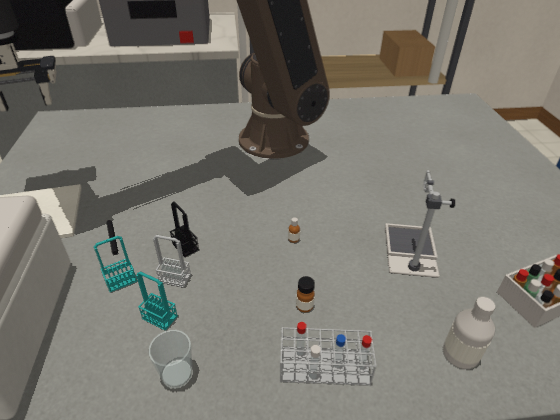

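View pics/top0.png

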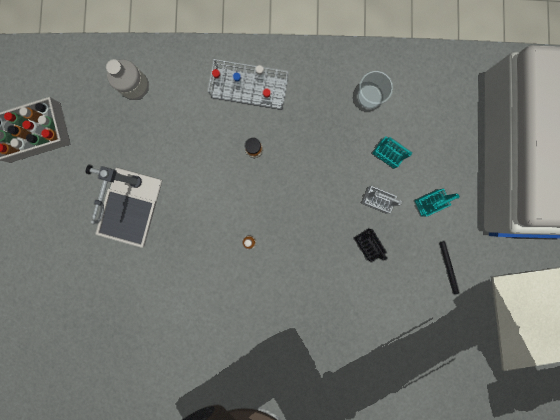

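The steel basket is at scene (172,262) and top (381,200). The stand is at scene (415,225) and top (125,205). The bottles are at top (250,242) and (253,147), and the look-alikes are black and turquoise. I'll enlarge the basket and stand.

```bash
python3 - <<'E'
import cv2,numpy as np
s=cv2.imread("pics/scene0.png");t=cv2.imread("pics/top0.png")
def c(im,x,y,w,h): return cv2.resize(im[y:y+h,x:x+w],(400,300),interpolation=cv2.INTER_CUBIC)
m=np.vstack([np.hstack([c(s,140,225,60,72//1-27),c(t,350,175,60,45)]),np.hstack([c(s,370,165,160,120),c(t,70,155,120,90)])])
print(m.shape);cv2.imwrite("pics/m1.png",m)
E
```

```text
(600, 800, 3)
```

View pics/m1.png

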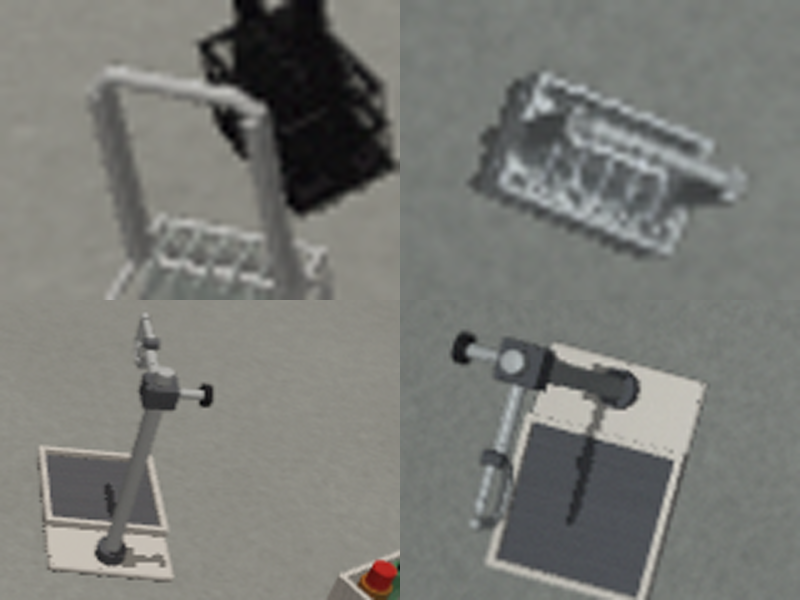

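```bash
cat > pl.py <<'E'
from h import *
E
python3 - <<'E'
from h import *
S=capture("scene");T=capture("top")
L,e1=tri(S,(155,235.8),T,(376.7,193.3));R,e2=tri(S,(179.3,241.2),T,(400.2,202.7))
print("bar",L,e1,R,e2)
for z in(.123,):
    a,b=atz(S,(155,235.8),z),atz(S,(179.3,241.2),z);c,d=atz(T,(376.7,193.3),z),atz(T,(400.2,202.7),z)
    for p,q in((a,b),(c,d)): v=q-p;print((p+q)/2,np.linalg.norm(v),np.degrees(np.arctan2(v[1],v[0])))
C=np.array([atz(T,u,.016) for u in((116.5,168.5),(161.5,179.6),(142.9,244.4),(96.4,233.9))])
print(C)
# fit model corners: stand frame, far(+98) edge is up. image right = -y world
M=np.array([[.098,.055],[.098,-.055],[-.057,-.055],[-.057,.055]])
def fit(M,C):
    m,c=M.mean(0),C.mean(0);A=M-m;B=C-c
    th=np.arctan2((A[:,0]*B[:,1]-A[:,1]*B[:,0]).sum(),(A*B).sum());R=np.array([[np.cos(th),-np.sin(th)],[np.sin(th),np.cos(th)]])
    return th,c-R@m,(M@R.T+c-R@m)-C
th,o,res=fit(M,C[:,:2]);print(np.degrees(th),o,res*1e3)
Rm=np.array([[np.cos(th),-np.sin(th)],[np.sin(th),np.cos(th)]])
W=lambda x,y,z:[*(o+Rm@[x,y]),z]
for dz in(-.008,0,.008):
    X=[W(-.0135,0,.2095+dz),W(.0225,0,.205+dz),W(.078,0,.217),W(.078,0,.016)]
    print(dz,proj(S,X).round(1).tolist(),proj(T,X).round(1).tolist())
print(tri(S,(428,172.2),T,(94,221.6)))
for n,p,rr in(("dropper",T,.03),("reagent",T,.04)): r=regions_of(p,n)[0]["pixel"];print(n,atz(p,r,rr))
E
```

```text
bar [ 0.59397217 -0.27443107  0.13640266] 0.044867747915241146 [ 0.57545009 -0.27940903  0.10771606] 0.04868731499654846
[ 0.58735614 -0.27642352  0.123     ] 0.05462545036716897 67.27992021943227
[ 0.58353232 -0.27753915  0.123     ] 0.04988484609598151 -110.33782280920899
[[0.63921996 0.29906361 0.016     ]
 [0.61682327 0.19733598 0.016     ]
 [0.47383611 0.23418506 0.016     ]
 [0.49376959 0.33945849 0.016     ]]
-13.844004717675453 [0.53600774 0.27241601] [[ 5.10132130e+00  3.30532592e+00]
 [ 1.17728810e+00 -1.77163115e+00]
 [-6.33291926e+00 -1.53242711e+00]
 [ 5.43098640e-02 -1.26766615e-03]]
-0.008 [[427.0, 173.1], [428.9, 184.6], [435.3, 192.8], [413.6, 264.4]] [[94.3, 221.8], [100.3, 203.1], [104.6, 173.2], [136.2, 181.4]]
0 [[427.9, 169.9], [429.8, 181.4], [435.3, 192.8], [413.6, 264.4]] [[92.7, 221.9], [98.8, 202.9], [104.6, 173.2], [136.2, 181.4]]
0.008 [[428.8, 166.8], [430.7, 178.2], [435.3, 192.8], [413.6, 264.4]] [[91.1, 221.9], [97.2, 202.8], [104.6, 173.2], [136.2, 181.4]]
(array([0.52355917, 0.27608114, 0.20393861]), np.float64(0.0015729292914339061))
dropper [0.48623551 0.00095775 0.03      ]
reagent [0.68424572 0.00301965 0.04      ]
```

Request:
jog_arm --moves '[[[-4.1,3.4,0],0,8.7],[[-4.1,3.4,0],0,8.7],[[-4.1,3.4,0],0,8.7],[[-4.1,3.4,0],0,8.7],[[-4.1,3.4,0],0,8.7],[[-4.1,3.4,0],0,8.7],[[-4.3,1.05,0],0,8.7],[[-4.3,1.05,0],0,8.7],[[-4.3,1.05,0],0,8.7],[[-4.3,1.05,0],0,8.7],[[-4.3,1.05,0],0,8.7],[[-4.3,1.05,0],0,8.7]]'

```text
time_s: 2.6
tcp_pos: [0.5883, -0.2746, 0.1923]
eef_rot: [-180.0, 0.0, -166.1]
contact_force: [1.3, -1.2, 0.1]
gripper_width: 0.0869
gripper_force: 0.0
```

Request:
jog_arm --moves '[[[0,0,0],8.8,8.7],[[0,0,0],8.8,8.7],[[0,0,0],8.8,8.7],[[0,0,0],8.9,8.7],[[0,0,0],0,7.6],[[0,0,0],0,7.6]]'

```text
time_s: 3.35
tcp_pos: [0.587, -0.2755, 0.1922]
eef_rot: [180.0, 0.0, 158.7]
contact_force: [-0.1, 0.6, -0.9]
gripper_width: 0.077
gripper_force: 0.0
```

```bash
python3 - <<'E'
from h import *
s=get_state();print(s["tcp_pos"],s["eef_rot"])
S=capture("scene");T=capture("top")
c,y=np.array([.5855,-.277]),np.radians(68.5)
d=np.array([np.cos(y),np.sin(y)])
X=[[*(c+k*d),.123] for k in(-.0255,.0255)];print(proj(S,X),proj(T,X))
a=S["pixels"][170:290,110:230];b=T["pixels"][150:270,330:450]
f=lambda i:cv2.resize(i,(400,400),interpolation=cv2.INTER_CUBIC)
cv2.imwrite("pics/m2.png",np.hstack([f(a),f(b)]))
E
```

```text
[ 0.58699608 -0.27545962  0.19219073] [1.79999230e+02 2.67113579e-03 1.58743837e+02]
[[155.48089697 235.55332496]
 [178.37941023 240.22680694]] [[400.10987785 202.0415922 ]
 [376.27986406 191.94519228]]
```

View pics/m2.png

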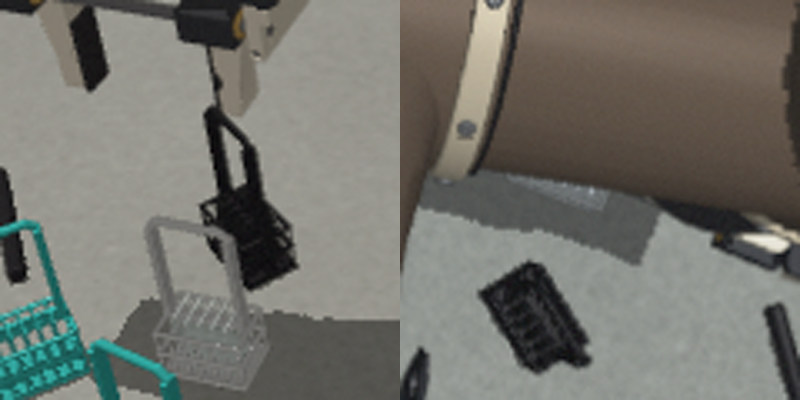

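The steel ring's bar shows at scene (155,236)–(180,241), which agrees with my estimate to within a pixel. It sits clear between the open fingers, so I'm descending.

Request:
jog_arm --moves '[[[0.1,-0.2,2],0,7.6],[[0,0,2.5],0,7.6],[[0,0,2.5],0,7.6],[[0,0,1.5],0,7.6],[[0,0,0.9],0,7.6],[[0,0,0.5],0,7.6],[[0,0,0],0,7.6],[[0,0,0],0,5],[[0,0,0],0,5],[[0,0,0],0,5],[[0,0,0],0,5],[[0,0,0],0,5]]' --newtons 35

```text
time_s: 4.95
tcp_pos: [0.5854, -0.2769, 0.0932]
eef_rot: [180.0, 0.0, 158.6]
contact_force: [-0.6, -0.2, -0.2]
gripper_width: 0.0497
gripper_force: 0.0
```

```bash
python3 - <<'E'
from h import *
s=get_state();print(s["tcp_pos"],s["gripper_width"],s["gripper_force"])
S=capture("scene")
a=S["pixels"][170:300,100:260]
cv2.imwrite("pics/m3.png",cv2.resize(a,(800,600),interpolation=cv2.INTER_CUBIC))
E
```

```text
[ 0.5853618  -0.27693771  0.09323277] 0.049650358945916066 0.0
```

View pics/m3.png

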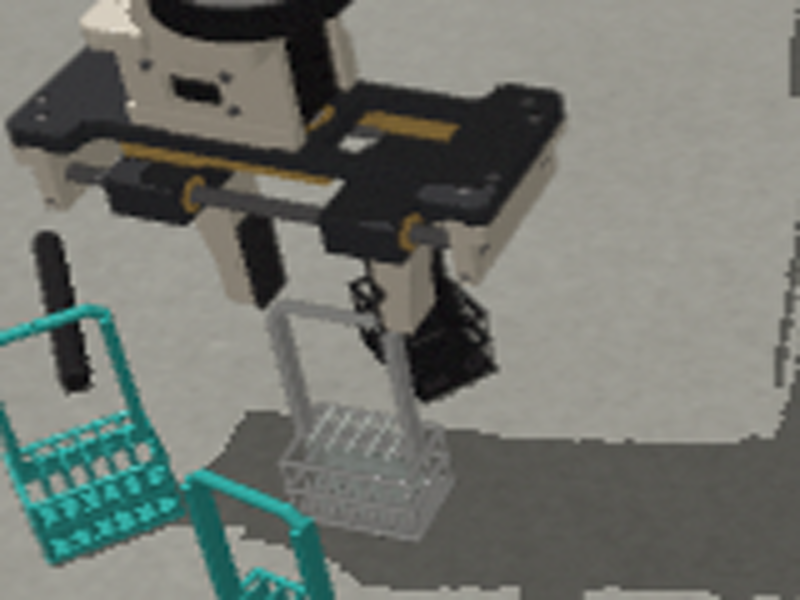

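```bash
python3 - <<'E'
from h import *
S=capture("scene");T=capture("top")
print(tri(S,(155,235.8),T,(400.2,202.7)),tri(S,(179.3,241.2),T,(376.7,193.3)))
y=np.radians(68.6);d=np.array([np.cos(y),np.sin(y)]);c=np.array([.5854,-.2769])
for z in (.093,.112): print(z,proj(S,[[*(c+k*d),z] for k in(-.025,0,.025)]).tolist())
# model wireframe of basket for the scene
x=np.array([d[1],-d[0]])
for cc in ((.5855,-.277),):
  for (a,b,z) in ((.02,.03,0),(.02,-.03,0),(-.02,.03,.04),(-.02,-.03,.04),(.02,.03,.04),(.02,-.03,.04)):
    p=[[*(np.array(cc)+a*x+b*d),z]];print((a,b,z),proj(S,p)[0].round(1),proj(T,p)[0].round(1))
for n,p in(("S",S),("T",T)):
  for r in regions_of(p,"basket"): 
    ys,xs=np.nonzero(r["pixels"]);print(n,r["confidence"],xs.min(),xs.max(),ys.min(),ys.max())
E
```

```text
(array([ 0.57495795, -0.30172051,  0.121277  ]), np.float64(0.0007960232824004088)) (array([ 0.5924154 , -0.25365532,  0.11811389]), np.float64(0.0026932658089451876))
0.093 [[158.29060266383516, 246.15993648813043], [169.2293047326212, 248.43594106380272], [180.2994187743228, 250.73834851417868]]
0.112 [[156.69287006385906, 239.51059644597913], [167.77395021000103, 241.77862879200708], [178.9901254357438, 244.07345586219836]]
(0.02, 0.03, 0) [184.4 288.2] [367.9 185.8]
(0.02, -0.03, 0) [159.2 282.4] [393.  196.3]
(-0.02, 0.03, 0.04) [189.8 262.3] [363.8 201.9]
(-0.02, -0.03, 0.04) [164.6 257. ] [389.8 212.8]
(0.02, 0.03, 0.04) [181.8 275.7] [371.  184.6]
(0.02, -0.03, 0.04) [156. 270.] [396.9 195.5]
S 0.96 136 176 272 328
S 0.73 93 136 235 292
S 0.68 154 190 235 286
S 0.62 171 198 224 256
T 0.8 355 385 229 261
```

The fingertips show at scene (153,236) and (181,241). That is about 10 px higher than the reported TCP projects, so the fingers seem to be some 28 mm above where they should be, and they closed just above the ring. I'll open, go down 2 cm and look again.

Request:
jog_arm --moves '[[[0,0,-0.5],0,7.6],[[0,0,0],0,7.6],[[0,0,0],0,7.6],[[0,0,0],0,7.6],[[0,0,0],0,7.6],[[0,0,1.0],0,7.6],[[0,0,1.0],0,7.6],[[0,0,0.5],0,7.6],[[0,0,0],0,7.6],[[0,0,0],0,7.6]]'

```text
time_s: 6.45
tcp_pos: [0.5856, -0.277, 0.0733]
eef_rot: [-180.0, 0.0, 158.6]
contact_force: [0.5, 0.0, 0.7]
gripper_width: 0.0762
gripper_force: 0.0
```

```bash
python3 - <<'E'
from h import *
s=get_state();print(s["tcp_pos"],s["gripper_width"],s["contact_force"],s["joints"])
S=capture("scene");T=capture("top")
a=S["pixels"][190:295,130:230];b=T["pixels"][150:270,330:450]
cv2.imwrite("pics/m4.png",np.hstack([cv2.resize(a,(500,525),interpolation=cv2.INTER_CUBIC),cv2.resize(b,(300,525))]))
y=np.radians(68.6);d=np.array([np.cos(y),np.sin(y)]);x=np.array([d[1],-d[0]]);c=s["tcp_pos"][:2]
for z in (s["tcp_pos"][2],s["tcp_pos"][2]+.028): 
  for a in(0,-.03,.03): print(z,a,[((q-[130,190])*5).round(0).tolist() for q in proj(S,[[*(c+k*d+a*x),z] for k in(-.038,.038)])])
E
```

```text
[ 0.58556973 -0.2770017   0.07333207] 0.07622019959418483 [0.4708086  0.01365867 0.69570464] [-8.08838425e+00  2.33515294e+01 -1.15679658e+01  9.51962474e-03
 -5.50650160e+01 -1.03356522e+02]
0.07333207278825452 0 [[121.0, 309.0], [286.0, 344.0]]
0.07333207278825452 -0.03 [[154.0, 261.0], [316.0, 295.0]]
0.07333207278825452 0.03 [[87.0, 358.0], [255.0, 395.0]]
0.10133207278825451 0 [[109.0, 261.0], [278.0, 296.0]]
0.10133207278825451 -0.03 [[143.0, 214.0], [308.0, 247.0]]
0.10133207278825451 0.03 [[74.0, 310.0], [246.0, 347.0]]
```

View pics/m4.png

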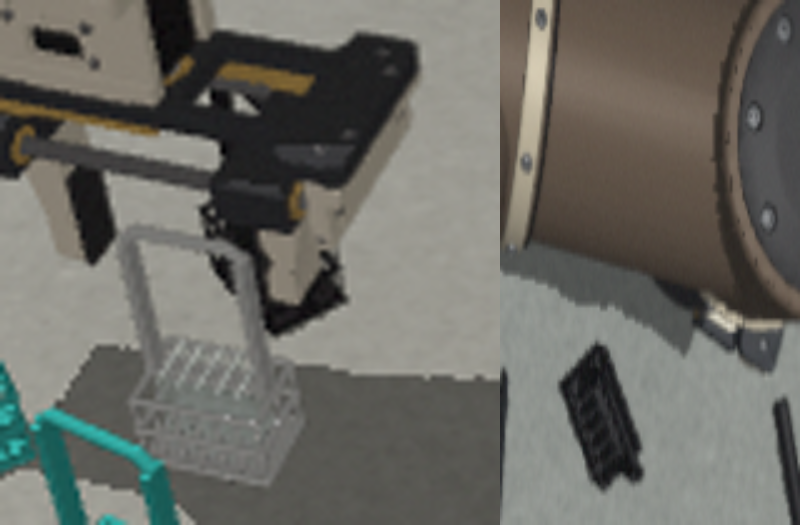

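Predicting the tips 28 mm above the reported TCP matches the picture: seen at (100,255) in the crop, against (121,309) nominal. The body's length is normal and its horizontal place fits, so only the effective height is off. I'm going 1 cm lower and gripping.

Request:
jog_arm --moves '[[[0,0,0.5],0,7.6],[[0,0,0.5],0,7.6],[[0,0,0],0,7.6],[[0,0,0],0,5],[[0,0,0],0,5],[[0,0,0],0,5],[[0,0,0],0,5],[[0,0,0],0,5]]' --newtons 35

```text
time_s: 7.55
tcp_pos: [0.5854, -0.277, 0.0633]
eef_rot: [-180.0, 0.0, 158.6]
contact_force: [0.3, -1.6, 1.2]
gripper_width: 0.0555
gripper_force: 35.0
```

Request:
jog_arm --moves '[[[0,0,-1],0,5],[[0,0,-3],0,5],[[0,0,-4],0,5],[[0,0,-4],0,5],[[0,0,-4],0,5],[[0,0,0],0,5],[[0,0,0],0,5]]'

```text
time_s: 8.43
tcp_pos: [0.5847, -0.2765, 0.2226]
eef_rot: [180.0, -0.1, 158.5]
contact_force: [0.6, 0.2, -2.2]
gripper_width: 0.0559
gripper_force: 35.0
```

```bash
python3 - <<'E'
from h import *
s=get_state();print(s["tcp_pos"],s["gripper_width"],s["contact_force"],s["moment"])
S=capture("scene");T=capture("top")
a=S["pixels"][120:260,100:260]
cv2.imwrite("pics/m5.png",cv2.resize(a,(800,600*140//120*120//140),interpolation=cv2.INTER_CUBIC))
y=np.radians(68.6);d=np.array([np.cos(y),np.sin(y)]);x=np.array([d[1],-d[0]]);c=s["tcp_pos"][:2]
up=.16
for n,q in(("barL",(0,-.028,.123)),("barR",(0,.028,.123)),("b",(.02,.03,0)),("b",(.02,-.03,0)),("b",(-.02,.03,0))):
  z=q[2]+s["tcp_pos"][2]-.0633
  p=proj(S,[[*(c+q[1]*d+q[0]*x),z]])[0];print(n,((p-[100,120])*[5,600/140]).round())
E
```

```text
[ 0.58472929 -0.27647076  0.22256591] 0.05587058368656037 [ 0.55951233  0.21842326 -2.24657381] [-0.00810618  0.07327411  0.01842696]
barL [195. 215.]
barR [336. 235.]
b [368. 487.]
b [228. 462.]
b [413. 431.]
```

View pics/m5.png

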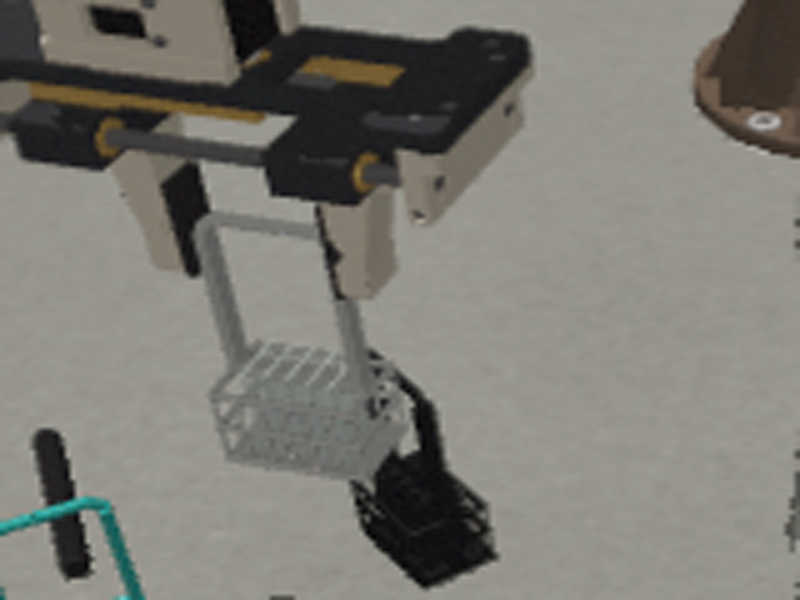

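The basket is held straight, with its bar at crop (205,218)–(345,235), so bar z = TCP z + 0.060. Now I'm carrying it to the −x side of the hook.

Request:
jog_arm --moves '[[[0.5,1.0,0],-3.8,5],[[1.2,2.2,0],-3.8,5],[[1.7,3.4,0],0,5],[[1.7,3.4,0],0,5],[[1.7,3.4,0],0,5],[[1.7,3.4,0],0,5],[[1.7,3.4,0],0,5],[[1.7,3.4,0],0,5],[[1.7,3.4,0],0,5],[[1.7,3.4,0],0,5],[[1.7,3.4,0],0,5],[[1.7,3.4,0],0,5]]' --newtons 45

```text
time_s: 10.02
tcp_pos: [0.4949, 0.1305, 0.2221]
eef_rot: [-179.9, -0.1, 166.2]
contact_force: [0.7, 0.5, -1.8]
gripper_width: 0.0553
gripper_force: 45.0
```

Request:
jog_arm --moves '[[[1.7,3.4,0],0,5],[[1.7,3.4,0],0,5],[[1.7,3.4,0],0,5],[[1.4,2.5,0.5],0,5],[[0.5,1.2,1],0,5],[[0,0,1.5],0,5],[[0,0,1.5],0,5],[[0,0,1],0,5],[[0,0,0],0,5],[[0,0,0],0,5]]'

```text
time_s: 11.28
tcp_pos: [0.4616, 0.2813, 0.1686]
eef_rot: [180.0, 0.0, 166.1]
contact_force: [-0.5, 0.1, -1.4]
gripper_width: 0.0553
gripper_force: 45.0
```

```bash
cat > v.py <<'E'
from h import *
import sys
th=np.radians(-13.85);O=np.array([.536,.2724]);X=np.array([np.cos(th),np.sin(th)]);Y=np.array([-X[1],X[0]])
s=get_state();t=s["tcp_pos"];r=t[:2]-O
print("stand x,y mm",(r@X*1e3).round(1),(r@Y*1e3).round(1),"bar z",(t[2]+.0597).round(4),s["eef_rot"].round(1),"F",s["contact_force"].round(1),"w",s["gripper_width"].round(4))
S=capture("scene");T=capture("top")
def crop(p,x,y,w,h,W,H): return cv2.resize(p["pixels"][y:y+h,x:x+w],(W,H),interpolation=cv2.INTER_CUBIC)
x0,y0=int(sys.argv[2]),int(sys.argv[3])
cv2.imwrite(sys.argv[1],np.hstack([crop(S,x0,y0,100,120,500,600),crop(T,60,150,90,180,300,600)]))
def pr(n,W): 
    a=proj(S,[W])[0];b=proj(T,[W])[0];print(n,((a-[x0,y0])*5).round().tolist(),((b-[60,150])*10/3+[500,0]).round().tolist())
for k in(-.028,.028): pr("bar%+.3f"%k,[*(t[:2]+k*Y),t[2]+.0597])
for dz in(-.008,0,.008):
    pr("nose%+.3f"%dz,[*(O-.0135*X),.2095+dz])
E
python3 v.py pics/m6.png 365 120
```

```text
Traceback (most recent call last):
  File "v.py", line 5, in <module>
    print("stand x,y mm",(r@X*1e3).round(1),(r@Y*1e3).round(1),"bar z",(t[2]+.0597).round(4),s["eef_rot"].round(1),"F",s["contact_force"].round(1),"w",s["gripper_width"].round(4))
                                                                                                                                                       ^^^^^^^^^^^^^^^^^^^^^^^^
AttributeError: 'float' object has no attribute 'round'
```

```bash
sed -i 's/s\["gripper_width"\].round(4)/s["gripper_width"]/' v.py; python3 v.py pics/m6.png 365 120
```

```text
stand x,y mm -74.3 -9.2 bar z 0.2283 [180.    0.  166.1] F [-0.5  0.1 -1.4] w 0.05533463641337696
bar-0.028 [219.0, 131.0] [631.0, 368.0]
bar+0.028 [349.0, 141.0] [534.0, 339.0]
nose-0.008 [310.0, 265.0] [614.0, 239.0]
nose+0.000 [314.0, 250.0] [609.0, 240.0]
nose+0.008 [319.0, 234.0] [604.0, 240.0]
```

View pics/m6.png

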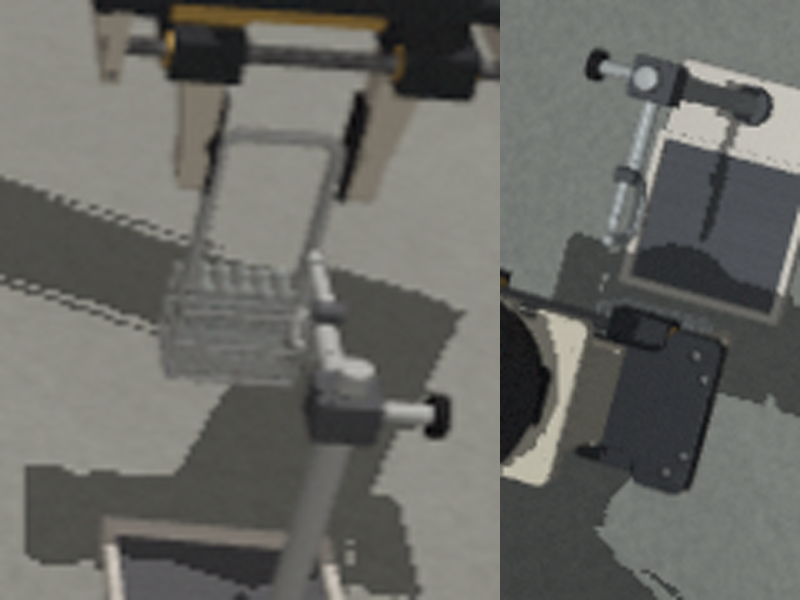

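Bar at crop (222,133)–(338,142) as predicted, nose top at (315,250), so the hook is near nominal height (about −3 mm). The ring opening clears the hook above and below. I'll centre in y and then slide in.

Request:
jog_arm --moves '[[[0,0.5,0],0,5],[[0,0.4,0],0,5],[[0,0,0],0,5],[[-1,0,0],0,5],[[-1,0,0],0,5],[[-1,0,0],0,5],[[-1,0,0],0,5],[[-1,0,0],0,5],[[-1,0,0],0,5],[[-1,0,0],0,5],[[0,0,0],0,5],[[0,0,0],0,5]]'

```text
time_s: 12.88
tcp_pos: [0.5312, 0.2732, 0.1681]
eef_rot: [-180.0, -0.0, 166.1]
contact_force: [0.2, -1.4, -2.8]
gripper_width: 0.0558
gripper_force: 45.0
```

```bash
python3 v.py pics/m7.png 380 100
```

```text
stand x,y mm -4.9 -0.3 bar z 0.2278 [-180.    -0.   166.1] F [ 0.2 -1.4 -2.8] w 0.05583901005041004
bar-0.028 [183.0, 319.0] [650.0, 238.0]
bar+0.028 [321.0, 330.0] [553.0, 211.0]
nose-0.008 [235.0, 365.0] [614.0, 239.0]
nose+0.000 [239.0, 350.0] [609.0, 240.0]
nose+0.008 [244.0, 334.0] [604.0, 240.0]
```

View pics/m7.png

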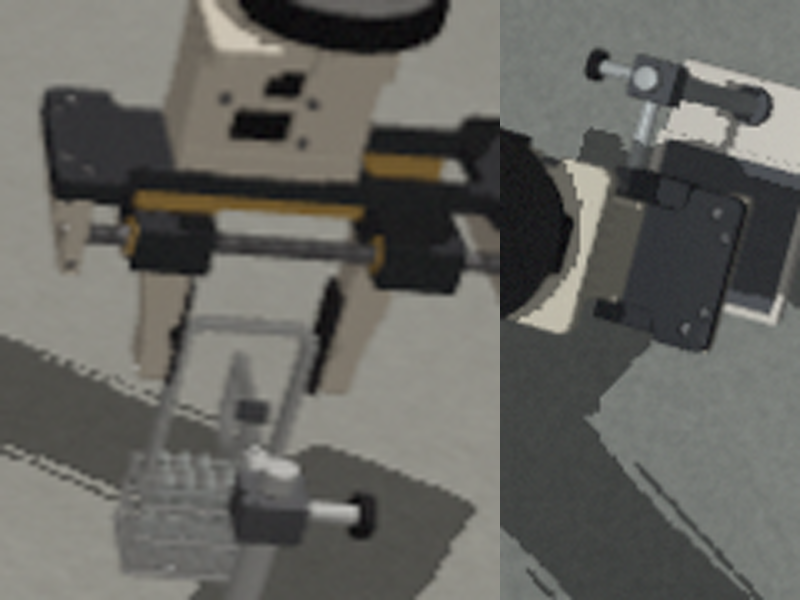

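The bar shows at (188,322)–(308,330), over the hook and centred on it, with the nose top at (240,353). Now pressing down in steps, watching the force.

Request:
jog_arm --moves '[[[-0.05,0,0.3],0,5],[[0,0,0.3],0,5],[[0,0,0.3],0,5],[[0,0,0.3],0,5],[[0,0,0.3],0,5],[[0,0,0.2],0,5],[[0,0,0.2],0,5],[[0,0,0],0,5]]'

```text
time_s: 13.98
tcp_pos: [0.5319, 0.2732, 0.1495]
eef_rot: [180.0, 0.0, 166.2]
contact_force: [-1.1, -0.2, 1.7]
gripper_width: 0.0554
gripper_force: 45.0
```

Request:
jog_arm --moves '[[[0,0,0.2],0,5],[[0,0,0.2],0,5],[[0,0,0],0,5]]'

```text
time_s: 14.35
tcp_pos: [0.5319, 0.2733, 0.1452]
eef_rot: [180.0, 0.0, 166.2]
contact_force: [-1.3, 0.0, 1.7]
gripper_width: 0.0555
gripper_force: 45.0
```

Request:
jog_arm --moves '[[[0,0,0.2],0,5],[[0,0,0.2],0,5],[[0,0,0.2],0,5],[[0,0,0.2],0,5],[[0,0,0],0,5]]'

```text
time_s: 14.98
tcp_pos: [0.5317, 0.2734, 0.137]
eef_rot: [180.0, -0.0, 166.2]
contact_force: [-1.0, 0.8, 3.4]
gripper_width: 0.0556
gripper_force: 45.0
```

Request:
jog_arm --moves '[[[0,0,0.2],0,5],[[0,0,0.2],0,5],[[0,0,0],0,5]]'

```text
time_s: 15.35
tcp_pos: [0.5311, 0.2731, 0.1326]
eef_rot: [-180.0, -0.1, 166.1]
contact_force: [-2.9, 2.3, 2.3]
gripper_width: 0.0557
gripper_force: 45.0
```

Request:
jog_arm --moves '[[[0,0,0.2],0,5],[[0,0,0.2],0,5],[[0,0,0],0,5]]'

```text
time_s: 15.72
tcp_pos: [0.5306, 0.273, 0.1282]
eef_rot: [-179.9, -0.1, 166.1]
contact_force: [-6.1, 2.2, 0.3]
gripper_width: 0.0555
gripper_force: 45.0
```

Request:
jog_arm --moves '[[[0,0,0.2],0,5],[[0,0,0],0,5]]'

```text
time_s: 15.98
tcp_pos: [0.5311, 0.2727, 0.126]
eef_rot: [-179.9, -0.1, 166.1]
contact_force: [-0.4, -0.1, -3.2]
gripper_width: 0.0555
gripper_force: 45.0
```

Request:
jog_arm --moves '[[[0,0,0.2],0,5],[[0,0,0],0,5]]'

```text
time_s: 16.23
tcp_pos: [0.5318, 0.2729, 0.1247]
eef_rot: [-180.0, -0.0, 166.1]
contact_force: [-0.7, 0.2, -3.1]
gripper_width: 0.0553
gripper_force: 45.0
```

The gate has slipped past: the force dropped back to the free weight (−3 N). Now the upward tug.

Request:
jog_arm --moves '[[[0,0,-0.2],0,5],[[0,0,-0.2],0,5],[[0,0,-0.2],0,5],[[0,0,-0.2],0,5],[[0,0,-0.1],0,5],[[0,0,0],0,5]]'

```text
time_s: 16.98
tcp_pos: [0.5318, 0.2732, 0.1343]
eef_rot: [180.0, 0.0, 166.2]
contact_force: [0.4, -0.4, -2.1]
gripper_width: 0.0555
gripper_force: 45.0
```

Request:
jog_arm --moves '[[[0,0,-0.1],0,5],[[0,0,0],0,5]]'

```text
time_s: 17.23
tcp_pos: [0.5318, 0.2732, 0.1352]
eef_rot: [180.0, 0.0, 166.2]
contact_force: [-0.3, -0.0, -2.3]
gripper_width: 0.0556
gripper_force: 45.0
```

Request:
jog_arm --moves '[[[0,0,-0.1],0,5],[[0,0,0],0,5]]'

```text
time_s: 17.48
tcp_pos: [0.5318, 0.2732, 0.1362]
eef_rot: [180.0, 0.0, 166.2]
contact_force: [0.1, -1.0, -2.6]
gripper_width: 0.0554
gripper_force: 45.0
```

Request:
jog_arm --moves '[[[0,0,-0.1],0,5],[[0,0,0],0,5]]'

```text
time_s: 17.73
tcp_pos: [0.5318, 0.2732, 0.1373]
eef_rot: [180.0, 0.0, 166.2]
contact_force: [0.0, 0.4, -1.5]
gripper_width: 0.0554
gripper_force: 45.0
```

Request:
jog_arm --moves '[[[0,0,-0.05],0,5],[[0,0,0],0,5]]'

```text
time_s: 17.98
tcp_pos: [0.5318, 0.2732, 0.1377]
eef_rot: [180.0, 0.0, 166.2]
contact_force: [-0.5, -0.3, -2.5]
gripper_width: 0.0559
gripper_force: 45.0
```

Request:
jog_arm --moves '[[[0,0,-0.05],0,5],[[0,0,0],0,5]]'

```text
time_s: 18.23
tcp_pos: [0.5318, 0.2732, 0.1382]
eef_rot: [180.0, 0.0, 166.2]
contact_force: [0.3, 0.3, -2.6]
gripper_width: 0.0552
gripper_force: 45.0
```

Request:
jog_arm --moves '[[[0,0,-0.05],0,5],[[0,0,0],0,5]]'

```text
time_s: 18.48
tcp_pos: [0.5317, 0.2732, 0.1386]
eef_rot: [-180.0, -0.0, 166.2]
contact_force: [0.3, 0.5, -3.0]
gripper_width: 0.0553
gripper_force: 45.0
```

Request:
jog_arm --moves '[[[0,0,-0.05],0,5],[[0,0,0],0,5]]'

```text
time_s: 18.73
tcp_pos: [0.5317, 0.2731, 0.1389]
eef_rot: [-180.0, -0.0, 166.1]
contact_force: [0.3, 0.7, -5.3]
gripper_width: 0.0555
gripper_force: 45.0
```

Request:
jog_arm --moves '[[[0,0,-0.05],0,5],[[0,0,0],0,5]]'

```text
time_s: 18.98
tcp_pos: [0.5316, 0.2731, 0.1391]
eef_rot: [-180.0, -0.0, 166.1]
contact_force: [2.3, 1.1, -9.0]
gripper_width: 0.0554
gripper_force: 45.0
```

Request:
jog_arm --moves '[[[0,0,-0.05],0,5],[[0,0,0],0,5]]'

```text
time_s: 19.23
tcp_pos: [0.5315, 0.2731, 0.1394]
eef_rot: [-180.0, -0.0, 166.1]
contact_force: [2.6, 0.6, -13.7]
gripper_width: 0.0553
gripper_force: 44.9
```

Request:
jog_arm --moves '[[[0,0,0.03],0,5],[[0,0,0],0,5],[[0,0,0],0,5]]'

```text
time_s: 19.6
tcp_pos: [0.5315, 0.2731, 0.1395]
eef_rot: [-180.0, -0.0, 166.1]
contact_force: [2.7, 0.5, -14.2]
gripper_width: 0.0554
gripper_force: 44.9
```

Request:
jog_arm --moves '[[[0,0,0],0,5],[[0,0,0],0,5]]'

```text
time_s: 19.85
tcp_pos: [0.5316, 0.2731, 0.1396]
eef_rot: [-180.0, -0.0, 166.1]
contact_force: [2.9, 0.8, -15.5]
gripper_width: 0.0556
gripper_force: 44.9
```

The gate holds about 11 N, so it has caught. Lowering to the bottom of the hook.

Request:
jog_arm --moves '[[[0,0,0.2],0,5],[[0,0,0.3],0,5],[[0,0,0.3],0,5],[[0,0,0.3],0,5],[[0,0,0.3],0,5],[[0,0,0.2],0,5],[[0,0,0.1],0,5],[[0,0,0],0,5],[[0,0,0],0,5]]'

```text
time_s: 20.98
tcp_pos: [0.5319, 0.2732, 0.123]
eef_rot: [180.0, 0.0, 166.2]
contact_force: [0.4, -0.3, -2.5]
gripper_width: 0.0556
gripper_force: 45.0
```

Request:
jog_arm --moves '[[[0,0,0.1],0,5],[[0,0,0],0,5]]'

```text
time_s: 21.22
tcp_pos: [0.5318, 0.2732, 0.1218]
eef_rot: [-180.0, -0.0, 166.2]
contact_force: [0.2, 0.1, -1.8]
gripper_width: 0.0557
gripper_force: 45.0
```

Request:
jog_arm --moves '[[[0,0,0.1],0,5],[[0,0,0],0,5]]'

```text
time_s: 21.48
tcp_pos: [0.5318, 0.2732, 0.1208]
eef_rot: [-180.0, -0.0, 166.2]
contact_force: [0.7, 0.2, -2.1]
gripper_width: 0.0556
gripper_force: 45.0
```

Request:
jog_arm --moves '[[[-0.2,0,0],0,5],[[-0.1,0,0.1],0,5],[[0,0,0],0,5]]'

```text
time_s: 21.85
tcp_pos: [0.5347, 0.2724, 0.1197]
eef_rot: [-180.0, -0.0, 166.1]
contact_force: [-0.2, 0.7, -2.8]
gripper_width: 0.0556
gripper_force: 45.0
```

Request:
jog_arm --moves '[[[0,0,0.1],0,5],[[0,0,0],0,5]]'

```text
time_s: 22.1
tcp_pos: [0.5346, 0.2725, 0.1188]
eef_rot: [-180.0, -0.0, 166.2]
contact_force: [1.1, -0.7, -3.3]
gripper_width: 0.0554
gripper_force: 45.0
```

Request:
jog_arm --moves '[[[0,0,0.05],0,5],[[0,0,0],0,5]]'

```text
time_s: 22.35
tcp_pos: [0.5346, 0.2725, 0.1183]
eef_rot: [-180.0, -0.0, 166.2]
contact_force: [-0.6, 0.2, -3.0]
gripper_width: 0.055
gripper_force: 45.0
```

Request:
jog_arm --moves '[[[0,0,0.05],0,5],[[0,0,0],0,5]]'

```text
time_s: 22.6
tcp_pos: [0.5347, 0.2725, 0.1178]
eef_rot: [-180.0, -0.0, 166.2]
contact_force: [-0.3, -0.5, -2.1]
gripper_width: 0.0553
gripper_force: 45.0
```

Request:
jog_arm --moves '[[[0,0,0.05],0,5],[[0,0,0],0,5]]'

```text
time_s: 22.85
tcp_pos: [0.5348, 0.2725, 0.1175]
eef_rot: [180.0, 0.0, 166.2]
contact_force: [-0.1, 0.6, -1.6]
gripper_width: 0.0551
gripper_force: 45.0
```

Request:
jog_arm --moves '[[[0,0,0.05],0,5],[[0,0,0],0,5]]'

```text
time_s: 23.1
tcp_pos: [0.5349, 0.2726, 0.1173]
eef_rot: [180.0, 0.0, 166.2]
contact_force: [-0.8, -1.0, 1.6]
gripper_width: 0.0552
gripper_force: 45.0
```

Request:
jog_arm --moves '[[[0,0,0.05],0,5],[[0,0,0],0,5]]'

```text
time_s: 23.35
tcp_pos: [0.5351, 0.2726, 0.117]
eef_rot: [180.0, 0.0, 166.2]
contact_force: [-0.8, -1.7, 5.1]
gripper_width: 0.0554
gripper_force: 45.0
```

It bottomed out 21.7 mm below the gate contact, as the geometry predicts. Easing the load, then releasing.

Request:
jog_arm --moves '[[[0,0,-0.06],0,5],[[0,0,0],0,5],[[0,0,0],0,5.8],[[0,0,0],0,6.2],[[0,0,0],0,6.8],[[0,0,0],0,7.2],[[0,0,0],0,7.2],[[0,0,0],0,7.2]]'

```text
time_s: 24.35
tcp_pos: [0.5347, 0.2725, 0.1169]
eef_rot: [-180.0, -0.0, 166.2]
contact_force: [0.6, -1.5, -0.2]
gripper_width: 0.0717
gripper_force: 0.0
```

Request:
jog_arm --moves '[[[0,0,-0.5],0,7.2],[[0,0,-1],0,7.2],[[0,0,-2],0,7.2],[[0,0,-2.5],0,7.2],[[0,0,-3],0,7.2],[[0,0,-3],0,7.2],[[0,0,-2],0,7.2],[[0,0,0],0,7.2]]'

```text
time_s: 25.35
tcp_pos: [0.5355, 0.273, 0.2596]
eef_rot: [179.8, 0.1, 166.2]
contact_force: [-0.5, -0.2, -0.1]
gripper_width: 0.0717
gripper_force: 0.0
```

Request:
jog_arm --moves '[[[3,0,0],0,7.2],[[4,0,0],0,7.2],[[4,0,0],0,7.2],[[2,0,0],0,7.2],[[0,0,0],0,7.2],[[0,0,0],0,7.2]]'

```text
time_s: 26.1
tcp_pos: [0.4087, 0.3035, 0.2568]
eef_rot: [-180.0, -0.0, 166.2]
contact_force: [-0.7, 0.2, 0.5]
gripper_width: 0.0722
gripper_force: 0.0
```

```bash
python3 v.py pics/m8.png 380 140
```

```text
stand x,y mm -131.1 -0.3 bar z 0.3165 [-180.    -0.   166.2] F [-0.7  0.2  0.5] w 0.07216510739956468
bar-0.028 [192.0, -209.0] [520.0, 489.0]
bar+0.028 [324.0, -201.0] [415.0, 457.0]
nose-0.008 [235.0, 165.0] [614.0, 239.0]
nose+0.000 [239.0, 150.0] [609.0, 240.0]
nose+0.008 [244.0, 134.0] [604.0, 240.0]
```

View pics/m8.png

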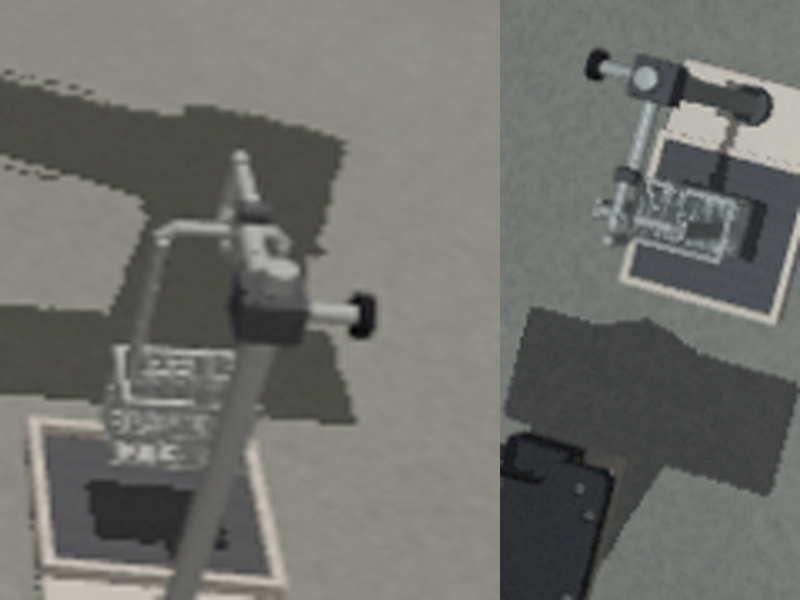

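The basket hangs in the hook: its bar at (160–230,228) lies below the gate, which runs from the nose (238,155) to the hinge (255,212). I'll let it settle for a second and hand in.

Request:
jog_arm --moves '[[[0,0,0],0,7.2],[[0,0,0],0,7.2],[[0,0,0],0,7.2],[[0,0,0],0,7.2],[[0,0,0],0,7.2],[[0,0,0],0,7.2],[[0,0,0],0,7.2],[[0,0,0],0,7.2]]'

```text
time_s: 27.2
tcp_pos: [0.4085, 0.3036, 0.257]
eef_rot: [180.0, 0.0, 166.2]
contact_force: [0.1, 0.6, 0.1]
gripper_width: 0.072
gripper_force: 0.0
```

```bash
python3 -c "
from plant import *
print(close_job())"
```

```text
the job is handed in; nothing more can be done
None
```

The basket hangs in the bottom of the snap hook with the gate shut over its bar; the tug reached about 11–13 N rather than 8 N and the gate held, and the job was handed in at about 27 s with the robot clear.

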